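Stamp the canister's base, then hold the date wheel's index plunger out

ROBOT

A 7-joint arm with a two-finger parallel gripper is mounted at the origin on a cart in front of the work surface, level with it; the furniture and walls round the work are solid. World frame = base frame: x ahead of the robot, y to its left, z up, the work surface at z = 0. Lengths are in m, angles in rad, forces in N, time in s.
With the tool pointing down it reaches from about 0.425 to 0.925 m from the base axis. Payload 6.8 kg.
Tool frame: the origin (TCP) lies between the finger pads; the fingertips stand 14 mm ahead of it and the grasp point (between the pads) lies 5 mm behind it; z points along the fingers, y is the line along which they close (so a half turn about z gives the same grasp; the last joint's range is limited). The gripper opens to 85 mm and grips with 20 to 120 N. Pads are 22 mm wide; open, the fingers measure 114 mm over their backs; the gripper's body (76 mm by 85 mm) begins 54 mm behind the grasp point. The pads swing forward as they close: fully open they stand 13 mm farther back than shut.
Start: joints at [1.189, 0.477, 0.022, 1.555, -0.011, 1.109, -0.083], TCP at [0.183, -0.65, 0.245] pointing down, gripper open.
Joint ranges: [-2.96, 2.96], [-0.34, 2.1], [-1.41, 1.46], [0.24, 2.44], [-1.37, 4.51], [0.17, 1.92], [-2.96, 2.96]. Speed limits (rad/s): [2.39, 2.39, 3.14, 3.14, 3.14, 3.14, 3.14].

INTERFACE

Orientations are given as a rotation vector (axis times angle).
In Python, from bench import r, eyes, ticket gives the robot as it stands. The module is installed in compiled form; this text tells all that it offers.
- The arm moves only by the tool arm_command, never from a script. Its argument "plan" is text: rows parted by semicolons, each of 4 numbers parted by spaces: the shift along the tool's x, y, z in m, then the turn about the tool's z in degrees. In form: tx ty tz yaw; .... A call has 1 to 20 rows; each row shifts and turns the commanded pose from where the row before left it, along the tool's axes as they then stand; what a row does not reach is not made up. A row lasts 1/8 s, in which the tool goes at most 62.5 mm and 10.7 degrees, less where a joint would pass 70% of its speed; a pose out of reach is approached as far as the arm can. A call is refused whole if a number of a shift passes 0.0625 or a number of a turn 10.7, either way. A call with a gripper value outside its range is refused whole. "hand" is the closure, from -1 (fully open) to 1 (shut), set as the call begins (left out, the last holds). The fingers move at their own pace and stop on an object; "grip_force" is the grip in N (left out, the last holds). Time passes only in rows, so rows that do not move let the fingers close. It gives the time, the measured TCP pose, the force, the opening and the grip force at its end, in the units of the state.
- r.get_obs(): the state, without advancing time (a new reading comes with each control period).
- eyes.grab_frame(name): name is "scene" or "side" or "wrist"; returns (picture, depth): 480x640x3 uint8, red, green, blue; 480x640 float32, m along the optical axis (not along the pixel's ray), 0 where there is no reading.
- eyes.calibration(name): a dict with "fov_y" (degrees; the focal length in pixels is half the picture's height over the tangent of half this angle, whatever the lens; pixels are square), "cx", "cy" (the principal point, pixels), "origin" and "attitude" of the camera in the world; the wrist camera has in their place "tool_from_camera" (4x4, takes a point from camera to tool coordinates, whose origin is the TCP and whose axes are the flange's). Camera axes: x right, y up, looking along -z (the intrinsics and any distortion apply to the point x, -y, -z); pixel columns grow to the right and rows downward; lengths in m; the calibration is good to about 2 mm. A picture is of the moment at which its call begins: read the wrist's pose just before it. calibration takes no time and is no camera call.
- ticket.hand_in(): hands the job in; it is judged then, once.
The state is a dict: "clock": time; "joints": joint angles; "qvel": joint speeds; "tau": joint torques, N m; "tcp_pos": TCP position; "orientation": TCP orientation; "contact_force": force on the tool from outside, world axes, zero at the start; "moment": the same for the moment, N m; "grip_width": finger opening in m; "gripper_force": force on a finger pad.
Only numpy, scipy, OpenCV 4.12 (cv2) and the standard library are available. Lean on these libraries where they do the work, as an engineer would, in place of code of your own. Each camera call takes 0.05 s, during which the arm holds its last target. There are 200 camera calls.

TASK

Pick up the slim steel canister and, holding it upright and centred on the stamper's round sprung pad, press it down until the pad is fully depressed for a moment, so that its base is stamped; then stand it upright on the worktop again and let go of it. Then take the knob of the stamper's index plunger, pull it all the way back out of its seat hole in the date wheel and finish while still holding it there with the fingers on the knob, so that I can turn the wheel. Leave the other things standing where they are.

Things in the scene. Friction and masses are not known exactly. Their poses are not given: they have to be found in the camera images.
- canister: the slim plain steel canister, a ribbed closed cylinder of 53 mm diameter, 142 mm tall, 0.13 to 0.25 kg, loose, standing upright among other containers; the tallest and slimmest of the loose things. Origin at the centre of its underside, z up along it
- stamper: date stamper, fixed. Origin on the worktop, z up. Base plate 96 mm (x) by 216 mm (y -104 to +112), 10 mm thick. In a row along y: aluminium drum (date wheel, 88 mm diameter, axis at y = -55, top at 64 mm, dark seat holes round its side) with the sprung pad above it; bracket block 40 mm wide, y 13 to 41, top at 62 mm; black plunger knob. The plunger lies level along y and is pulled towards +y
- pad_top (a point): centre of the upper face of the sprung stamp pad, a flat black disc of 68 mm diameter with a thin ring on it the size of the canister; stands 82 mm above the worktop, 72 mm when fully depressed. Moves with the pad
- pad (a joint): how far the pad is pressed down, in m: 0 up, 0.010 fully depressed on its stop. The spring needs 4 N to start and 10 N at the stop, more than the canister's weight; it springs back up when released
- knob (a point): centre of the black plunger knob: round, axis level along the stamper's y, 24 mm diameter for 13 mm either side of this point, then at the outer (+y) end a 30 mm rim, 6 mm long. 42 mm above the worktop; when seated at y = 68 mm in the stamper's frame, its inner end 14 mm from the bracket; free at both sides and above, base plate 20 mm below. Moves with the plunger
- plunger (a joint): how far the index plunger is pulled back, in m: 0 seated in the wheel's hole (8 mm deep), 0.015 fully back on its stop. It does not stay out: the spring pulls it back with 3.6 N when seated, 8.1 N fully back
- drink_can: bystander: printed drink can, 66 mm diameter, 115 mm tall, loose. Origin at the centre of its underside
- capped_bottle: bystander: white bottle with a wide ribbed screw cap, 62 mm diameter, 114 mm tall, loose. Origin at the centre of its underside
- white_bowl: bystander: white bowl, 126 mm diameter, 62 mm tall, loose, farther back. Origin at the centre of its underside
- red_box: bystander: small carton 47x72x48 mm, loose, farther back. Origin at the centre of its underside
- milk_carton: bystander: square carton 60x60x110 mm, loose, behind the stamper. Origin at the centre of its underside
Things that resemble listed ones, but are neither listed nor needed, are in the scene too. What is shaped like the canister but green or orange is not meant.

How it is judged:
By the outcome, as a careful person would: the job done as asked, in the order asked, and still so for the second after the job is handed in, while the arm keeps its last pose, push and grip.
It also fails if it takes over 58 s, if anything falls off the work surface, if the arm or the gripper's body presses on something with over 40 N, if the wrist force passes 120 N, or if a joint passes its speed limit or range.

## Working session

There is one attempt and no reset: what is moved stays moved. The work goes in short steps, Python scripts to look and compute and a tool call to move; the robot and the scene stay as the last step left them, time stands still between calls to the robot, and variables do not carry over. Pictures are saved under pics/ and viewed, at most 10 in all, crops included, and the job is handed in when it is done.

Besides the shell and the picture viewer there is one more tool, called after "Emit:" as name(argument=value, ...) on one line, values as JSON. arm_command: Moves the arm, as the interface text tells. Its arguments: {"type":"object","properties":{"plan":{"type":"string"},"hand":{"type":"number"},"grip_force":{"type":"number"}},"required":["plan"]}

```bash
mkdir -p pics; cat > h.py <<'E'
import numpy as np, cv2
from scipy.spatial.transform import Rotation as R
from bench import r, eyes, ticket
def K(c): 
    f=240/np.tan(np.radians(c["fov_y"])/2); return f
def cam(name):
    c=eyes.calibration(name)
    if "tool_from_camera" in c:
        o=r.get_obs(); T=np.eye(4); T[:3,:3]=R.from_rotvec(o["orientation"]).as_matrix(); T[:3,3]=o["tcp_pos"]
        T=T@np.array(c["tool_from_camera"])
    else:
        a=np.array(c["attitude"]); T=np.eye(4); T[:3,:3]=a if a.shape==(3,3) else R.from_rotvec(a).as_matrix(); T[:3,3]=c["origin"]
    return c,T
def cloud(c,T,d):
    f=K(c); v,u=np.mgrid[:480,:640]
    P=np.stack([(u-c["cx"])/f*d,-(v-c["cy"])/f*d,-d],-1)
    return P@T[:3,:3].T+T[:3,3]
def shot(name,fn):
    c,T=cam(name); im,d=eyes.grab_frame(name); cv2.imwrite(f"pics/{fn}.png",im[:,:,::-1]); P=cloud(c,T,d); P[d==0]=np.nan
    np.savez(f"{fn}.npz",im=im,d=d,P=P); return im,d,P
E
python3 - <<'E'
from h import *
print(r.get_obs())
for n in("scene","side","wrist"): print(n,eyes.calibration(n))
for n in("scene","side"): shot(n,n+"0")
E
```

```text
{'clock': 0.0, 'joints': array([ 1.18890148,  0.47776664,  0.0223372 ,  1.55646448, -0.01150735,
        1.10926685, -0.08309357]), 'qvel': array([ 1.50290058e-04,  9.65062673e-06, -1.19257277e-03, -1.96139862e-03,
        2.28184928e-04,  6.36284404e-04,  1.86942925e-04]), 'tau': array([ 4.33099049e-04, -5.96450830e+01,  1.60815116e+00, -2.81195426e+01,
        1.24241039e-02,  9.47232504e-03, -1.76482956e-06]), 'tcp_pos': array([ 0.1823502 , -0.6493182 ,  0.24434256]), 'orientation': array([-3.11047135e+00, -4.28538236e-01,  5.71642833e-04]), 'contact_force': array([ 0.50223075, -0.84874154,  0.18742067]), 'moment': array([0.01372156, 0.04889707, 0.00732119]), 'gripper_force': 0.0, 'grip_width': 0.08577419113423344}
scene {'fov_y': 49.19986563516772, 'cx': 322.72137550266825, 'cy': 248.2587278215171, 'origin': array([-0.33335013,  0.88987931,  0.55273914]), 'attitude': array([ 0.59815557, -1.27155684, -1.99842971])}
side {'fov_y': 56.843602071443875, 'cx': 317.9629493796058, 'cy': 237.90334265510862, 'origin': array([0.22519276, 0.71005401, 0.69734799]), 'attitude': array([ 0.22290857, -0.98188969, -2.5769321 ])}
wrist {'fov_y': 70.10290798083174, 'cx': 315.5727705810756, 'cy': 237.47845527462107, 'tool_from_camera': array([[ 9.55558571e-04,  9.54252018e-01,  2.99001962e-01,
         7.67842520e-02],
       [ 9.99999109e-01, -1.19064314e-03,  6.04062580e-04,
        -1.08662468e-03],
       [ 9.32432570e-04,  2.99001118e-01, -9.54252305e-01,
        -1.28292571e-01],
       [ 0.00000000e+00,  0.00000000e+00,  0.00000000e+00,
         1.00000000e+00]])}
```

View pics/scene0.png

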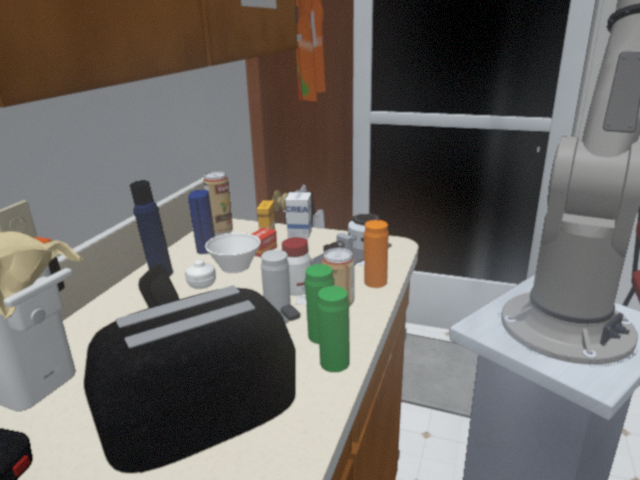

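View pics/side0.png

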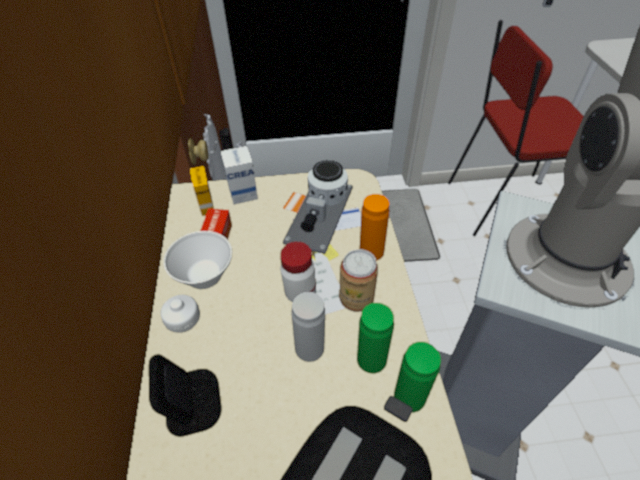

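Side view candidates: grey canister (309,327), green (375,338) and (416,376), orange (374,227), all of the same shape. Only the grey one is plain steel. The stamper's pad is at about (327,170) and its knob at (308,222). I'll confirm these in a crop and measure them.

```bash
python3 - <<'E'
from h import *
z=np.load("side0.npz");im,P=z["im"],z["P"]
cr=cv2.resize(im[140:380,240:440],None,fx=2.5,fy=2.5,interpolation=cv2.INTER_CUBIC)
cv2.imwrite("pics/crop1.png",cr[:,:,::-1])
def reg(n,u0,v0,u1,v1,zmin=0.01):
    Q=P[v0:v1,u0:u1].reshape(-1,3);Q=Q[(Q[:,2]>zmin)]
    print(n,len(Q),"lo",np.percentile(Q,2,0).round(3),"hi",np.percentile(Q,98,0).round(3))
    return Q
for n,b in dict(can=(290,290,330,362),pad=(305,158,350,205),can2=(342,250,376,308),bottle=(282,244,314,298),orange=(360,195,388,258),green=(360,305,392,370),bowl=(165,235,232,288),milk=(222,148,258,202),knob=(300,212,317,232)).items(): reg(n,*b)
for u,v in [(309,300),(328,169),(308,215),(315,200),(230,350),(360,263)]: print(u,v,P[v,u].round(3))
print("table",[P[v,u].round(4) for u,v in[(250,400),(330,380),(240,320)]])
E
```

```text
can 2099 lo [0.368 0.306 0.015] hi [0.457 0.408 0.142]
pad 1668 lo [ 0.47  -0.013  0.011] hi [0.553 0.103 0.085]
can2 1902 lo [0.309 0.159 0.023] hi [0.38  0.344 0.14 ]
bottle 1645 lo [0.399 0.259 0.019] hi [0.485 0.37  0.141]
orange 1604 lo [0.343 0.119 0.021] hi [0.391 0.235 0.142]
green 1912 lo [0.266 0.342 0.017] hi [0.313 0.386 0.142]
bowl 2442 lo [0.593 0.26  0.011] hi [0.71  0.376 0.063]
milk 1437 lo [0.66  0.055 0.014] hi [0.728 0.12  0.112]
knob 320 lo [0.489 0.095 0.01 ] hi [0.539 0.158 0.057]
309 300 [0.394 0.375 0.14 ]
328 169 [0.51  0.019 0.086]
308 215 [0.507 0.133 0.053]
315 200 [0.507 0.096 0.063]
230 350 [0.519 0.438 0.001]
360 263 [0.353 0.259 0.115]
table [array([0.4444, 0.5009, 0.0023]), array([ 3.404e-01,  4.196e-01, -2.000e-04]), array([5.340e-01, 3.784e-01, 3.000e-04])]
```

View pics/crop1.png

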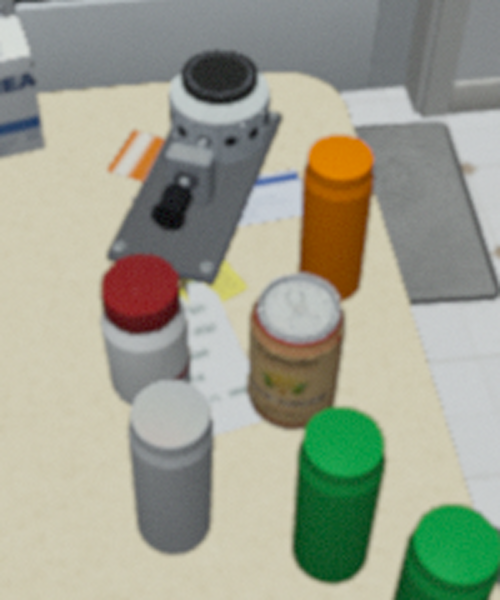

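The crop confirms it: the grey steel canister stands alone at crop (172,465), beside the red-capped bottle and the drink can. The stamper's knob is at crop (172,205), towards the camera from the drum. Next I'll fit exact positions.

```bash
cat >> h.py <<'E'
from scipy.optimize import least_squares
def circ(Q,rad):
    f=lambda p:np.hypot(Q[:,0]-p[0],Q[:,1]-p[1])-rad
    s=least_squares(f,Q[:,:2].mean(0),loss="soft_l1",f_scale=.002); return s.x.round(4),len(Q)
def sel(P,c,rad,z0,z1):
    Q=P.reshape(-1,3); Q=Q[np.isfinite(Q[:,0])]; return Q[(np.hypot(Q[:,0]-c[0],Q[:,1]-c[1])<rad)&(Q[:,2]>z0)&(Q[:,2]<z1)]
def mid(Q): return cv2.minAreaRect(np.float32(Q[:,:2])*1000) 
E
python3 - <<'E'
from h import *
for n in("side0","scene0"):
    P=np.load(n+".npz")["P"]; print(n)
    for k,c,rad,z0,z1 in [("can",(.394,.37),.04,.135,.15),("pad",(.51,.02),.045,.076,.092),("knob",(.507,.133),.03,.035,.06),("bracket",(.507,.095),.035,.057,.068),("drinkcan",(.35,.25),.045,.105,.125),("bottle",(.44,.28),.05,.105,.125),("green",(.29,.365),.04,.135,.15),("orange",(.365,.14),.04,.135,.15),("milk",(.69,.08),.06,.1,.12),("plate",(.507,.1),.16,.006,.013)]:
        Q=sel(P,c,rad,z0,z1)
        if len(Q)>5: 
            print(k,len(Q),"mean",Q.mean(0).round(4),"mm rect",[np.round(x,1) for x in mid(Q)])
    # side walls
    Q=sel(P,(.394,.37),.045,.03,.12)
    if len(Q)>50: print("can wall",circ(Q,.0265))
E
```

```text
side0
can 726 mean [0.3922 0.3842 0.1403] mm rect [array([392.2, 383.1]), array([46.4, 47.1]), np.float64(25.7)]
pad 550 mean [0.5121 0.0194 0.0827] mm rect [array([513.5,  16.7]), array([67.2, 67.7]), np.float64(4.8)]
knob 319 mean [0.5027 0.1339 0.0494] mm rect [array([504.9, 130.9]), array([28.2, 56.2]), np.float64(9.4)]
bracket 144 mean [0.5052 0.0987 0.0617] mm rect [array([505.7,  98.3]), array([39.3, 20.4]), np.float64(9.3)]
drinkcan 838 mean [0.3553 0.2584 0.1116] mm rect [array([356. , 258.2]), array([57.5, 58. ]), np.float64(45.5)]
bottle 701 mean [0.4619 0.2823 0.1131] mm rect [array([463.5, 279.6]), array([54.7, 54.5]), np.float64(40.0)]
green 772 mean [0.2914 0.3623 0.1402] mm rect [array([291.5, 360.6]), array([46.5, 47. ]), np.float64(18.3)]
orange 421 mean [0.3686 0.1366 0.1404] mm rect [array([369.7, 134.5]), array([47.2, 47.3]), np.float64(43.2)]
milk 565 mean [0.6953 0.0857 0.1098] mm rect [array([698.1,  82. ]), array([58.1, 61. ]), np.float64(40.6)]
plate 1580 mean [0.4961 0.1145 0.0103] mm rect [array([519.1, 106.3]), array([232.4, 196.4]), np.float64(32.9)]
can
[... 474 characters left out ...]
drinkcan 370 mean [0.3543 0.2587 0.1095] mm rect [array([355.9, 258.1]), array([55.9, 58. ]), np.float64(68.5)]
bottle 278 mean [0.4584 0.2837 0.1104] mm rect [array([461.4, 281. ]), array([52.3, 55.7]), np.float64(25.1)]
green 295 mean [0.289  0.3639 0.138 ] mm rect [array([292.5, 361.4]), array([46.6, 48.1]), np.float64(61.8)]
orange 165 mean [0.3655 0.1383 0.1379] mm rect [array([366.7, 136.1]), array([46.1, 43.3]), np.float64(54.2)]
milk 219 mean [0.6912 0.0875 0.1062] mm rect [array([696.5,  84.7]), array([59.5, 64.7]), np.float64(42.3)]
plate 237 mean [0.4972 0.107  0.0081] mm rect [array([515.5, 121.4]), array([231.9, 224.9]), np.float64(30.3)]
can wall (array([0.396 , 0.3816]), 1012)
```

Emit:
arm_command(plan="0.03 -0.004 0 -2.7;0.06 -0.009 0 -5.4;0.06 -0.009 0 -5.4;0.06 -0.009 0 -5.5;0.06 -0.009 0 -5.5;0.06 -0.009 0 -5.6;0.06 -0.009 0 -5.6;0.06 -0.009 0 -5.7;0.06 -0.009 0 -5.7;0.06 -0.009 0 -5.7", hand=-1)

```text
clock: 1.35
tcp_pos: [0.5595, -0.2356, 0.2453]
orientation: [-2.591, -1.776, -0.001]
contact_force: [1.1, -0.7, -0.3]
grip_width: 0.0853
gripper_force: 0.0
```

```bash
cat >> h.py <<'E'
def st():
    o=r.get_obs(); M=R.from_rotvec(o["orientation"]).as_matrix()
    print("t",round(o["clock"],2),"q",o["joints"].round(2),"p",o["tcp_pos"].round(4),"yaz",np.degrees(np.arctan2(M[1,1],M[0,1])).round(2),"zt",M[:,2].round(3),"F",o["contact_force"].round(1),"w",round(o["grip_width"],4),"gf",round(o["gripper_force"],1)); return o,M
def go(x,y,z,yaz=None):
    o,M=st(); d=M.T@(np.array([x,y,z])-o["tcp_pos"]); print("shift",d.round(4))
    if yaz is not None:
        a=np.degrees(np.arctan2(M[1,1],M[0,1])); w=(yaz-a+90)%180-90; print("turn",-round(w,2))
E
python3 -c "
from h import *
go(.393,.383,.2)"
```

```text
t 1.35 q [ 0.55  0.39 -0.34  1.71  0.14  1.07 -0.2 ] p [ 0.5595 -0.2356  0.2453] yaz -21.17 zt [ 0.     0.001 -1.   ] F [ 1.1 -0.7 -0.3] w 0.0853 gf 0.0
shift [ 0.5167 -0.3787  0.0456]
```

Emit:
arm_command(plan="0.0565 -0.0076 0 -5.5;0.0565 -0.0076 0 -5.5;0.0565 -0.0076 0 -5.5;0.0565 -0.0076 0 -5.5;0.0565 -0.0076 0 -5.5;0.0565 -0.0076 0 -5.5;0.0565 -0.0076 0 -5.5;0.0565 -0.0076 0 -5.5;0.0565 -0.0076 0 -5.5;0.0565 -0.0076 0 -5.5;0.0565 -0.0076 0 -5.5;0.03 -0.004 0 -2.5;0 0 0 0;0 0 0 0")

```text
clock: 3.1
tcp_pos: [0.3951, 0.363, 0.2451]
orientation: [1.29, 2.864, -0.001]
contact_force: [0.3, 0.7, 0.3]
grip_width: 0.0857
gripper_force: 0.0
```

```bash
python3 -c "
from h import *
go(.393,.383,.2)
im,d,P=shot('wrist','w1')
Q=sel(P,(.393,.383),.04,.132,.15); print(len(Q),Q.mean(0) if len(Q) else '', mid(Q))
print(circ(sel(P,(.393,.383),.045,.03,.12),.0265))
"
```

```text
t 3.1 q [-0.21  0.35 -0.79  1.85  0.28  1.06 -0.39] p [0.3951 0.363  0.2451] yaz 41.49 zt [ 0.    -0.001 -1.   ] F [0.3 0.7 0.3] w 0.0857 gf 0.0
shift [0.0164 0.0117 0.0451]
3527 [0.39225504 0.38496403 0.13986648] ((393.0096740722656, 384.3981628417969), (47.078590393066406, 47.41261672973633), 41.271759033203125)
(array([0.3942, 0.3835]), 522)
```

Emit:
arm_command(plan="0.0085 0.006 0.01 0;0.0086 0.0063 0.02 0;0 0 0.03 0;0 0 0.03 0;0 0 0.03 0;0 0 0.02 0;0 0 0.007 0;0 0 0 0")

```text
clock: 4.15
tcp_pos: [0.393, 0.3845, 0.0983]
orientation: [-1.291, -2.864, -0.0]
contact_force: [-0.6, -0.0, -0.1]
grip_width: 0.0856
gripper_force: 0.0
```

Emit:
arm_command(plan="0 0 0 0;0 0 0 0;0 0 0 0;0 0 0 0;0 0 0 0;0 0 0 0", hand=1, grip_force=60)

```text
clock: 4.9
tcp_pos: [0.3932, 0.3847, 0.0996]
orientation: [1.291, 2.863, 0.002]
contact_force: [-1.2, -0.6, 6.1]
grip_width: 0.0507
gripper_force: 61.9
```

```bash
python3 -c "
from h import *
st()"
```

```text
t 4.9 q [-0.35  0.55 -0.69  1.94  0.48  0.81 -0.58] p [0.3932 0.3847 0.0996] yaz 41.48 zt [ 0.001  0.001 -1.   ] F [-1.2 -0.6  6.1] w 0.0507 gf 61.9
```

Emit:
arm_command(plan="0 0 -0.01 0;0 0 -0.03 0;0 0 -0.04 0;0 0 -0.04 0;0 0 -0.03 0;-0.02 -0.0086 0 3;-0.04 -0.0174 0 0;-0.045 -0.0196 0 0;-0.05 -0.0217 0 0;-0.05 -0.0217 0 0;-0.05 -0.0217 0 0;-0.045 -0.0196 0 0;-0.03 -0.013 0 0;-0.015 -0.0065 0 0;0 0 0 0;0 0 0 0")

```text
clock: 6.9
tcp_pos: [0.4909, 0.0228, 0.2481]
orientation: [-1.362, -2.83, -0.001]
contact_force: [-0.3, -0.5, -1.9]
grip_width: 0.0513
gripper_force: 63.0
```

```bash
python3 -c "
from h import *
go(.512,.018,.19,7)
shot('side','s1');im,d,P=shot('wrist','w2')
"
```

```text
t 6.9 q [ 0.4   0.23 -0.65  1.95  0.16  1.02  0.35] p [0.4909 0.0228 0.2481] yaz 38.59 zt [-0.     0.001 -1.   ] F [-0.3 -0.5 -1.9] w 0.0513 gf 63.0
shift [-0.017   0.0135  0.0581]
turn 31.59
```

View pics/w2.png

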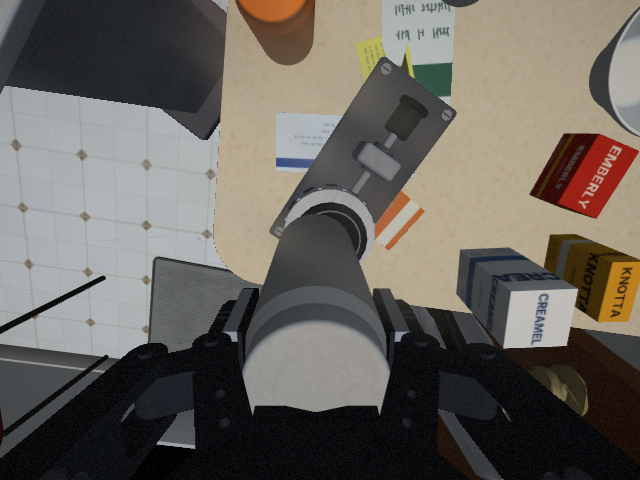

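The wrist view shows the stamper clear of the canister: knob (408,117), bracket (380,160), plate corners near (385,58), (456,115) and (274,233). The canister's base hangs over the pad at about (325,215). Next: the stamper's pose and the canister's base position.

```bash
python3 - <<'E'
from h import *
z=np.load("w2.npz");P=z["P"];im=z["im"]
m=(P[:,:,2]>.006)&(P[:,:,2]<.014)&(np.hypot(P[:,:,0]-.5,P[:,:,1]-.09)<.15)&(im.max(2)<130)
m=cv2.morphologyEx(m.astype(np.uint8),cv2.MORPH_OPEN,np.ones((5,5)))
print("plate",m.sum(),mid(P[m>0]),P[m>0].mean(0))
S=np.load("s1.npz");W=P
for n,A in(("w2",W),("s1",S["P"])):
    for k,c,rad,z0,z1 in [("knob",(.503,.133),.03,.045,.06),("bracket",(.505,.095),.035,.059,.066),("pad",(.512,.018),.045,.078,.088)]:
        Q=sel(A,c,rad,z0,z1); 
        if len(Q)>10: print(n,k,len(Q),Q.mean(0).round(4),[np.round(x,1) for x in mid(Q)])
# canister body in hand
for a,b in((.155,.175),(.175,.195),(.195,.215)):
  for n,A in(("side",S["P"]),("wrist",W)):
    Q=sel(A,(.491,.023),.04,a,b)
    if len(Q)>20: print(n,a,circ(Q,.0265))
Q=sel(S["P"],(.491,.023),.035,.1,.3);print("z range",np.percentile(Q[:,2],[.5,2,98]))
E
```

```text
plate 9288 ((506.990234375, 76.99932098388672), (95.93669128417969, 215.29722595214844), 5.127534866333008) [0.49760558 0.11796747 0.00968318]
w2 knob 1210 [0.5004 0.1384 0.0518] [array([501.8, 132.8]), array([31.4, 53.1]), np.float64(6.7)]
w2 bracket 909 [0.5045 0.0977 0.0614] [array([506. ,  84.3]), array([38.7, 48.3]), np.float64(4.7)]
w2 pad 1177 [0.5132 0.0388 0.0818] [array([512.6,  36. ]), array([31.3, 67.5]), np.float64(89.4)]
s1 knob 240 [0.5019 0.133  0.0519] [array([501.8, 131.4]), array([27.4, 54.5]), np.float64(2.7)]
s1 bracket 133 [0.5053 0.0971 0.0621] [array([507.5,  83.9]), array([39.4, 47. ]), np.float64(5.0)]
s1 pad 537 [0.5125 0.0189 0.083 ] [array([513.9,  15.9]), array([67.3, 68.2]), np.float64(61.3)]
side 0.155 (array([0.4944, 0.018 ]), 206)
wrist 0.155 (array([0.4929, 0.0211]), 458)
side 0.175 (array([0.494 , 0.0187]), 216)
wrist 0.175 (array([0.4927, 0.0214]), 585)
side 0.195 (array([0.4939, 0.019 ]), 230)
wrist 0.195 (array([0.4925, 0.0218]), 821)
z range [0.15139545 0.15434209 0.29330925]
```

Emit:
arm_command(plan="-0.0075 0.0075 0 0;-0.0076 0.0075 0 0;0 0 0 8.5;0 0 0 8.5;0 0 0 8.5;0 0 0 8;0 0 0.03 0;0 0 0.015 0;0 0 0 0;0 0 0 0")

```text
clock: 8.25
tcp_pos: [0.5133, 0.019, 0.2039]
orientation: [2.122, 2.316, 0.001]
contact_force: [-0.0, 0.2, -1.0]
grip_width: 0.051
gripper_force: 63.0
```

```bash
python3 - <<'E'
from h import *
go(.512,.0204,.1816,5.1)
im,d,P=shot('wrist','w3');im2,d2,P2=shot('side','s2')
for n,A in(("side",P2),("wrist",P)):
  for a,b in((.115,.135),(.135,.155),(.155,.175)):
    Q=sel(A,(.512,.018),.035,a,b)
    if len(Q)>20: print(n,a,circ(Q,.0265))
a=cv2.resize(im2[110:230,270:390],(500,500),interpolation=cv2.INTER_CUBIC);
b=cv2.resize(im[160:310,255:405],(300,300),interpolation=cv2.INTER_CUBIC);b=cv2.copyMakeBorder(b,0,200,0,0,cv2.BORDER_CONSTANT)
cv2.imwrite("pics/ab.png",np.hstack([a,b])[:,:,::-1])
E
```

```text
t 8.25 q [ 0.29  0.31 -0.53  1.95  0.19  0.93 -0.25] p [0.5133 0.019  0.2039] yaz 5.0 zt [ 0.001  0.    -1.   ] F [-0.   0.2 -1. ] w 0.051 gf 63.0
shift [ 0.0015 -0.0011  0.0223]
turn -0.1
side 0.115 (array([0.5151, 0.0141]), 193)
side 0.135 (array([0.515 , 0.0142]), 194)
side 0.155 (array([0.515 , 0.0147]), 210)
wrist 0.115 (array([0.5131, 0.0166]), 479)
wrist 0.135 (array([0.5131, 0.017 ]), 644)
wrist 0.155 (array([0.5132, 0.0174]), 871)
```

View pics/ab.png

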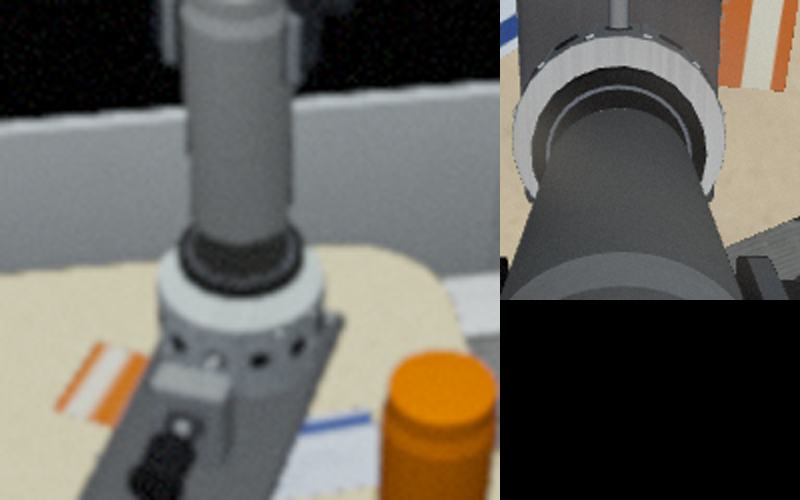

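The left crop shows the canister hanging above the pad, nearly centred. The wrist crop shows the ring visible evenly around it. I'll apply a 2 mm correction and press.

Emit:
arm_command(plan="0.0018 -0.001 0.01 0;0 0 0.008 0;0 0 0.004 0;0 0 0.004 0;0 0 0.004 0;0 0 0 0")

```text
clock: 9.1
tcp_pos: [0.5113, 0.0205, 0.1735]
orientation: [-2.123, -2.316, 0.001]
contact_force: [-4.3, 0.2, 5.9]
grip_width: 0.051
gripper_force: 63.8
```

Emit:
arm_command(plan="0 0 0.002 0;0 0 0.002 0;0 0 0 0;0 0 0 0")

```text
clock: 9.6
tcp_pos: [0.5115, 0.0206, 0.1714]
orientation: [2.122, 2.315, -0.001]
contact_force: [-8.6, -1.2, 21.7]
grip_width: 0.0508
gripper_force: 65.5
```

```bash
python3 - <<'E'
from h import *
st()
im,d,P=shot('wrist','w4')
m=(im.max(2)<90)&(np.hypot(P[:,:,0]-.5123,P[:,:,1]-.0182)<.033)&(np.hypot(P[:,:,0]-.5123,P[:,:,1]-.0182)>.028)&(P[:,:,2]>.06)&(P[:,:,2]<.09)
print(m.sum(),np.percentile(P[m][:,2],[10,50,90]))
for a,b in((.085,.1),(.1,.12),(.12,.14)): print(circ(sel(P,(.512,.018),.035,a,b),.0265))
E
```

```text
t 9.6 q [ 0.27  0.35 -0.52  1.99  0.23  0.86 -0.29] p [0.5115 0.0206 0.1714] yaz 4.98 zt [ 0.    -0.001 -1.   ] F [-8.6 -1.2 21.7] w 0.0508 gf 65.5
1086 [0.07067749 0.07152938 0.07244467]
(array([0.5111, 0.018 ]), 360)
(array([0.5112, 0.0184]), 611)
(array([0.5113, 0.0188]), 851)
```

The pad surface reads 71.5 mm under 22 N, so it's fully depressed, with the canister centred to about 1 mm. Next I'll lift and return it to its spot.

Emit:
arm_command(plan="0 0 -0.004 0;0 0 -0.01 0;0 0 -0.025 0;0 0 -0.03 0;0 0 -0.013 0;0.02 -0.0046 0 0;0.04 -0.0092 0 0;0.05 -0.0115 0 0;0.055 -0.0127 0 0;0.055 -0.0127 0 0;0.055 -0.0127 0 0;0.05 -0.0115 0 0;0.035 -0.0081 0 0;0.0143 -0.0032 0 0;0 0 0.03 0;0 0 0.04 0;0 0 0.04 0;0 0 0.02 0;0 0 0.005 0;0 0 0 0")

```text
clock: 12.15
tcp_pos: [0.3936, 0.3863, 0.1171]
orientation: [2.123, 2.315, 0.002]
contact_force: [-0.7, -0.2, -1.6]
grip_width: 0.0507
gripper_force: 63.1
```

```bash
python3 - <<'E'
from h import *
st()
im,d,P=shot('side','s3')
Q=sel(P,(.393,.384),.04,.005,.16);print(np.percentile(Q[:,2],[.5,2,98]))
for a,b in((.02,.05),(.05,.08)): print(circ(sel(P,(.393,.384),.035,a,b),.0265))
E
```

```text
t 12.15 q [-0.38  0.52 -0.65  1.93  0.42  0.83 -1.17] p [0.3936 0.3863 0.1171] yaz 4.96 zt [ 0.001  0.001 -1.   ] F [-0.7 -0.2 -1.6] w 0.0507 gf 63.1
[0.01978229 0.02354624 0.15928738]
(array([0.3948, 0.3809]), 252)
(array([0.3947, 0.3816]), 287)
```

Emit:
arm_command(plan="0 0 0.01 0;0 0 0.005 0;0 0 0.0015 0;0 0 0 0")

```text
clock: 12.7
tcp_pos: [0.393, 0.386, 0.0999]
orientation: [-2.123, -2.316, -0.0]
contact_force: [0.0, -0.9, -2.1]
grip_width: 0.0512
gripper_force: 63.1
```

Emit:
arm_command(plan="0 0 0.001 0;0 0 0.0005 0;0 0 0 0;0 0 0 0")

```text
clock: 13.2
tcp_pos: [0.393, 0.3864, 0.0995]
orientation: [2.122, 2.316, 0.001]
contact_force: [-2.8, -1.7, 10.1]
grip_width: 0.0509
gripper_force: 64.3
```

Emit:
arm_command(plan="0 0 -0.001 0;0 0 0 0;0 0 0 0;0 0 0 0;0 0 0 0;0 0 0 0;0 0 0 0", hand=-1)

```text
clock: 14.08
tcp_pos: [0.393, 0.3859, 0.0993]
orientation: [2.123, 2.316, -0.0]
contact_force: [-0.4, -0.1, -0.5]
grip_width: 0.0855
gripper_force: 0.0
```

Emit:
arm_command(plan="0 0 -0.01 0;0 0 -0.03 0;0 0 -0.04 0;0 0 -0.04 0;0 0 -0.01 0;0 0 0 0")

```text
clock: 14.82
tcp_pos: [0.3932, 0.3859, 0.2299]
orientation: [2.123, 2.315, 0.002]
contact_force: [-0.2, 0.1, 0.8]
grip_width: 0.0853
gripper_force: 0.0
```

```bash
python3 - <<'E'
from h import *
st()
im,d,P=shot('side','s4')
for a,b in((.02,.05),(.05,.08),(.08,.11)): print(circ(sel(P,(.393,.384),.035,a,b),.0265))
Q=sel(P,(.392,.384),.035,.13,.15);print(mid(Q),Q[:,2].mean())
go(.5013,.1407,.2,5.1)
E
```

```text
t 14.82 q [-0.31  0.38 -0.72  1.83  0.29  1.04 -1.06] p [0.3932 0.3859 0.2299] yaz 4.97 zt [ 0.001  0.001 -1.   ] F [-0.2  0.1  0.8] w 0.0853 gf 0.0
(array([0.3937, 0.3816]), 250)
(array([0.3934, 0.3822]), 280)
(array([0.3931, 0.3828]), 301)
((392.1195068359375, 384.4904479980469), (47.44247817993164, 47.185691833496094), 32.18114471435547) 0.13960868555562778
t 14.88 q [-0.31  0.38 -0.72  1.84  0.29  1.04 -1.06] p [0.3928 0.3854 0.2288] yaz 4.98 zt [-0.    -0.001 -1.   ] F [0.  0.7 0.2] w 0.0854 gf 0.0
shift [-0.2532  0.0868  0.029 ]
turn -0.12
```

View pics/s4.png

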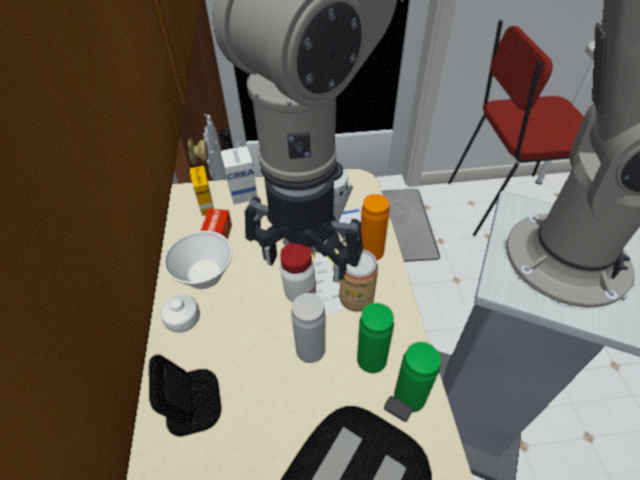

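The side view shows the canister standing upright at (309,328), where it was, with the neighbours untouched. Now to the knob.

Emit:
arm_command(plan="-0.02 0.007 0 0;-0.04 0.0137 0 0;-0.05 0.0171 0 0;-0.05 0.0171 0 0;-0.05 0.0171 0.01 0;-0.03 0.0103 0.02 0;-0.0132 0.0045 0.02 0;0 0 0.02 0;0 0 0 0;0 0 0 0")

```text
clock: 16.12
tcp_pos: [0.5012, 0.1416, 0.1592]
orientation: [-2.121, -2.316, 0.001]
contact_force: [0.5, -0.1, -0.7]
grip_width: 0.0855
gripper_force: 0.0
```

```bash
python3 - <<'E'
from h import *
im,d,P=shot('wrist','w5')
go(.5013,.1407,.039,5.1)
m=(im.max(2)<70)&(P[:,:,2]>.035)&(P[:,:,2]<.06)&(np.hypot(P[:,:,0]-.5013,P[:,:,1]-.1407)<.03)
e=np.array([-.0894,.996]);n=np.array([.996,.0894]);o=np.array([.5074,.0730])
L=np.c_[(P[m][:,:2]-o)@n,(P[m][:,:2]-o)@e,P[m][:,2]]
print(m.sum(),np.percentile(L,[1,50,99],axis=0))
T=L[L[:,2]>.05];print("top line",T.mean(0),np.percentile(T[:,1],[1,99]))
m=(P[:,:,2]>.058)&(P[:,:,2]<.066)&(np.hypot(P[:,:,0]-.505,P[:,:,1]-.1)<.03);B=P[m];print("bracket y",np.percentile((B[:,:2]-o)@e,[1,99]),np.percentile((B[:,:2]-o)@n,[1,99]))
E
```

```text
t 16.18 q [ 0.1   0.4  -0.61  1.97  0.29  0.86 -0.58] p [0.5015 0.1417 0.1596] yaz 5.03 zt [ 0.  0. -1.] F [-0.4 -0.  -0.1] w 0.0853 gf 0.0
shift [-0.001  -0.0004  0.1206]
turn -0.07
1814 [[-0.01267738  0.03898206  0.03671765]
 [ 0.00035417  0.07143345  0.05133484]
 [ 0.01270419  0.08683367  0.05648213]]
top line [0.0001842  0.07051731 0.05291332] [0.03878142 0.08663533]
bracket y [0.01707364 0.035769  ] [-0.01892574  0.01923525]
```

View pics/w5.png

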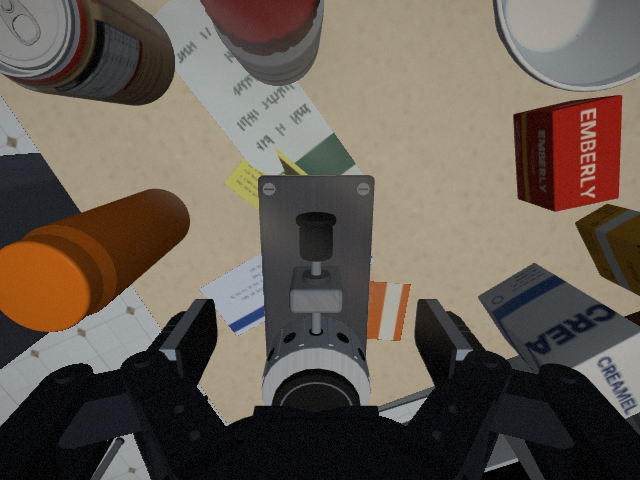

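The wrist view shows the knob at (316,237) between the open fingers, seated, with free space on both sides. The outer rim measures y = 87 mm, as specified. Descending and gripping.

Emit:
arm_command(plan="-0.0006 -0.0003 0.02 0;0 0 0.03 0;0 0 0.03 0;0 0 0.025 0;0 0 0.012 0;0 0 0.0035 0;0 0 0 0;0 0 0 0")

```text
clock: 17.18
tcp_pos: [0.5019, 0.1408, 0.0397]
orientation: [2.122, 2.315, 0.002]
contact_force: [0.1, 0.1, -0.2]
grip_width: 0.0852
gripper_force: 0.0
```

Emit:
arm_command(plan="0 0 0 0;0 0 0 0;0 0 0 0;0 0 0 0;0 0 0 0;0 0 0 0;0 0 0 0;0 0 0 0", hand=1, grip_force=70)

```text
clock: 18.18
tcp_pos: [0.5014, 0.1406, 0.0391]
orientation: [2.122, 2.316, 0.0]
contact_force: [-0.6, -1.3, 5.6]
grip_width: 0.0217
gripper_force: 68.4
```

```bash
python3 -c "
from h import *
st()"
```

```text
t 18.18 q [ 0.01  0.58 -0.5   2.04  0.46  0.63 -0.72] p [0.5014 0.1406 0.0391] yaz 4.99 zt [ 0. -0. -1.] F [-0.6 -1.3  5.6] w 0.0217 gf 68.4
```

Emit:
arm_command(plan="0.002 0 0 0;0.003 0 0 0;0.003 0 0 0;0.003 0 0 0;0.003 0 0 0;0 0 0 0;0 0 0 0")

```text
clock: 19.05
tcp_pos: [0.5004, 0.1519, 0.0391]
orientation: [2.123, 2.312, -0.004]
contact_force: [-0.2, -7.0, 8.4]
grip_width: 0.0221
gripper_force: 68.7
```

Emit:
arm_command(plan="0.001 0 0 0;0.001 0 0 0;0.001 0 0 0;0 0 0 0;0 0 0 0")

```text
clock: 19.68
tcp_pos: [0.5002, 0.1545, 0.0391]
orientation: [2.123, 2.312, -0.005]
contact_force: [-1.5, -7.9, 9.6]
grip_width: 0.0222
gripper_force: 68.7
```

```bash
python3 - <<'E'
from h import *
st()
im,d,P=shot('wrist','w6')
e=np.array([-.0894,.996]);n=np.array([.996,.0894]);o=np.array([.5074,.0730])
m=(im.max(2)<70)&(P[:,:,2]>.035)&(P[:,:,2]<.06)
L=np.c_[(P[m][:,:2]-o)@n,(P[m][:,:2]-o)@e,P[m][:,2]];L=L[(abs(L[:,0])<.006)&(L[:,1]>.06)&(L[:,1]<.13)]
print(len(L),np.percentile(L,[1,50,99],axis=0))
cv2.imwrite("pics/k.png",cv2.resize(im[180:360,220:420],None,fx=3,fy=3,interpolation=cv2.INTER_CUBIC)[:,:,::-1])
E
```

```text
t 19.68 q [-0.02  0.58 -0.5   2.04  0.46  0.64 -0.75] p [0.5002 0.1545 0.0391] yaz 4.87 zt [-0.    -0.004 -1.   ] F [-1.5 -7.9  9.6] w 0.0222 gf 68.7
2820 [[-5.83473404e-03  6.94222568e-02  3.60322521e-02]
 [ 5.64998211e-05  8.99357104e-02  5.28652558e-02]
 [ 5.90920366e-03  1.00998498e-01  5.67384248e-02]]
```

View pics/k.png

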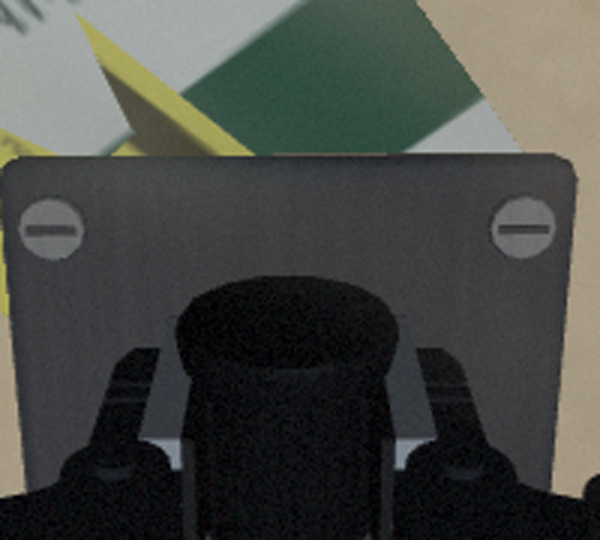

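The crop shows the rim at (287,330) with the pads against it and the knob moved about 14 mm. The force still only matches the spring, so it isn't on the stop yet; I'll pull a bit more.

Emit:
arm_command(plan="0.001 0 0 0;0.001 0 0 0;0.001 0 0 0;0 0 0 0;0 0 0 0")

```text
clock: 20.35
tcp_pos: [0.5001, 0.1557, 0.039]
orientation: [2.124, 2.309, -0.009]
contact_force: [-0.3, -11.6, 11.9]
grip_width: 0.022
gripper_force: 69.1
```

Emit:
arm_command(plan="0.001 0 0 0;0.001 0 0 0;0 0 0 0;0 0 0 0;0 0 0 0;0 0 0 0")

```text
clock: 21.1
tcp_pos: [0.5, 0.1557, 0.039]
orientation: [2.124, 2.307, -0.012]
contact_force: [0.4, -16.4, 13.2]
grip_width: 0.022
gripper_force: 69.5
```

```bash
python3 - <<'E'
from h import *
st()
im,d,P=shot('wrist','w7')
e=np.array([-.0894,.996]);n=np.array([.996,.0894]);o=np.array([.5074,.0730])
m=(im.max(2)<70)&(P[:,:,2]>.035)&(P[:,:,2]<.06)
L=np.c_[(P[m][:,:2]-o)@n,(P[m][:,:2]-o)@e,P[m][:,2]];L=L[(abs(L[:,0])<.006)&(L[:,1]>.06)&(L[:,1]<.13)]
print(len(L),np.percentile(L,[50,99],axis=0))
E
```

```text
t 21.1 q [-0.03  0.58 -0.5   2.03  0.46  0.64 -0.76] p [0.5    0.1557 0.039 ] yaz 4.72 zt [-0.001 -0.01  -1.   ] F [  0.4 -16.4  13.2] w 0.022 gf 69.5
2809 [[2.93128138e-05 9.11150707e-02 5.28603034e-02]
 [5.86916199e-03 1.02069219e-01 5.67934666e-02]]
```

The plunger is on its stop: the rim has moved 15.2 mm, and the force rose to 16 N with no further movement. Handing in.

```bash
python3 -c "
from bench import ticket
print(ticket.hand_in())"
```

```text
the job is handed in; nothing more can be done
None
```

I pressed the canister's base on the pad until it was fully down and stood it back upright in its place. The plunger is pulled all the way back (15 mm) and held by the knob, and I've handed the job in at about 21 s on the clock.

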